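# Line up the condiments on the stand by height

### The arm

A 6-joint arm with a two-finger parallel gripper is mounted at the origin on a cart in front of the work surface, level with it; the furniture and walls round the work are solid. World frame = base frame: x ahead of the robot, y to its left, z up, the work surface at z = 0. Lengths are in mm, angles in rad, forces in N, time in s.
With the tool pointing down it reaches from about 250 to 800 mm from the base axis. Payload 3.9 kg.
Tool frame: the origin (TCP) lies between the finger pads; the fingertips stand env.finger_overhang ahead of it and the grasp point (between the pads) lies 6 mm ahead of it (env.finger_overhang is the distance from the TCP to the fingertips, in mm); z points along the fingers, y is the line along which they close (so a half turn about z gives the same grasp; the last joint's range is limited). The gripper opens to 85 mm and grips with 20 to 120 N. Pads are 22 mm wide; open, the fingers measure 114 mm over their backs; the gripper's body (76 mm by 85 mm) begins 54 mm behind the grasp point. The pads swing forward as they close: fully open they stand 13 mm farther back than shut.
Start: joints at [1.308, 0.26, -0.138, 1.173, 0, 1.571], TCP at [136.383, 506.966, 256.304] pointing down, gripper open.
Joint ranges: [-2.78, 2.78], [-0.83, 1.72], [-1.28, 1.37], [-1.9, 2.12], [-1.57, 1.48], [-3.14, 3.14]. Speed limits (rad/s): [2.57, 2.57, 3.14, 3.14, 3.14, 3.14].

### API

Orientations are given as a unit quaternion [x, y, z, w].
In Python, from bench import env gives the robot as it stands. Calls block until the motion is done:
- env.movep(position, orientation): joint-space move of the TCP to a pose.
- env.move_straight(position, attitude=None, v=150, f_stop=None): straight line of the TCP; attitude=None keeps the orientation; v is the mean speed in mm/s. With f_stop (N) it stops when the force on the tool has changed by that much, and returns True; else False.
- env.move_joints(angles): joint-space move.
- env.release() and env.grab(force=None): open the fingers fully, or close them until they stop; force is the grip in N (None keeps the last).
- env.sleep(seconds).
- env.inverse_kinematics(position, orientation): joint angles nearest the present ones, or None.
- env.get_state(): the state.
- env.get_image(name): name is "side" or "top"; returns (picture, depth): 480x640x3 uint8, red, green, blue; 480x640 float32, mm along the optical axis (not along the pixel's ray), 0 where there is no reading.
- env.get_calibration(name): a dict with "K" (3x3 intrinsics, pixels), "dist_coeffs" ([k1, k2, p1, p2, k3] as OpenCV has them; the pictures are not rectified), "R" (3x3) and "t" (3): a world point X has camera coordinates R X + t. Camera axes: x right, y down, z forward; pixel columns grow to the right and rows downward; lengths in mm; the calibration is good to about 2 mm. A picture is of the moment at which its call begins. get_calibration takes no time and is no camera call.
A pose or a line that the arm cannot do raises env.IKError and nothing moves.
- env.close_job(): hands the job in; it is judged then, once.
Trained networks look in the newest picture that a camera, given by its name, has taken for a name from the list of things; names that differ only in an ending like _2 or _b are one class to them, and where a whole thing is asked for, a point or a joint stands for the part that bears it (a point fixed in the world has none). Each returns a list of dicts, best first, with "conf" (0 to 1); they miss things now and then, are a little off and sometimes report something else, mostly with a low value. They report only what shows in the picture. A call takes as long as a camera call. They do not tell look-alikes from the thing itself.
- env.search_frame(camera, label): "uv" ([column, row] in pixels, amid what is visible of it).
The state is a dict: "time_s": time; "q": joint angles; "qvel": joint speeds; "effort": joint torques, N m; "tool_pos": TCP position; "ee_rot": TCP orientation; "force": force on the tool from outside, world axes, zero at the start; "moment": the same for the moment, N m; "gripper_width": finger opening in mm; "grip_force": force on a finger pad.
Only numpy, scipy, OpenCV 4.12 (cv2) and the standard library are available. Lean on these libraries where they do the work, as an engineer would, in place of code of your own. Each camera call takes 0.05 s, during which the arm holds its last target. There are 200 camera calls.

### The job

Line up the mill, the sauce bottle, the red-capped spice jar and the egg timer on the wooden stand in order of height: the tallest on the mark next to the brass knob, then down to the shortest on the mark next to the black knob. Stand each one upright in the middle of its own cork mark, let go of it, and leave the garlic, the onion and the flat tin where they are.

Things in the scene. Friction and masses are not known exactly. Their poses are not given: they have to be found in the camera images.
- mill: Tall steel-grey mill, 206 mm high, the tallest of the four. Round; body 61 mm across up to 149 mm, above that a slimmer waist and head about 42 mm across (149 to 206 mm), good to grip at about 170 mm. It does not twist. About 0.4 kg. Origin: centre of its underside, z up along its axis. Loose. 
- bottle: Dark sauce bottle with a black cap, 182 mm high, second tallest. Round; body 60 mm across, narrowing to a cap 30 mm across over the top 20 mm (162 to 182 mm), good to grip there. About 0.4 kg. Origin: centre of its underside, z up along its axis. Loose. 
- jar: Clear glass spice jar with a red cap, 106 mm high, third in height. Body about 43 mm across, cap (from 85 mm up) 45 mm across; grip cap or body. About 0.1 kg. Origin: centre of its underside, z up along its axis. Loose. 
- timer: Red-domed kitchen egg timer with a white base, 52 mm high, the shortest. Round, 59 mm across at the base; it does not turn. Nearly straight-sided below 30 mm, good to grip at about 25 mm. About 0.1 kg. Origin: centre of its underside, z up along its axis. Loose. 
- stand: Flat beech board, 100 (x) x 450 (y) x 20 mm high, fixed to the worktop, with four dark-rimmed round cork marks of 76 mm in a row along its y axis, flush with its top at z = 20 mm. Origin: centre of its underside; z up; y along the row. The marks' centres lie at x = 0 and y = -142.5, -47.5, +47.5 and +142.5 mm in its frame.
- brass_knob: Brass knob, 29 mm across and 34 mm high, fixed on top of the stand beyond the last mark at one end of the row (at y = +205 or -205 mm in the stand's frame). Origin: centre of its underside. An alike black knob stands at the other end; which end is which changes.
- garlic: Garlic bulb, about 56 mm across and 56 mm high, loose, lying to the right of the stand, behind the containers; to be left alone. Origin: centre of its underside.
- onion: Brown onion, about 69 mm across and 74 mm high, loose, to the right of the four; to be left alone. Origin: centre of its underside.
- tuna: Flat tin, 86 mm across and 40 mm high, green and gold, loose, behind the onion; to be left alone. Origin: centre of its underside. Above and behind it, from y = -0.03 m in the world to the right and beyond x = 0.55 m, a shelf and wall cabinets hang 0.48 m over the worktop: keep the wrist clear of them.
Things that resemble listed ones, but are neither listed nor needed, are in the scene too. Leave any blue or purple look-alike of the timer alone.

How it is judged:
By the outcome, as a careful person would: the job done as asked, in the order asked, and still so for the second after the job is handed in, with the robot touching nothing.
It also fails if it takes over 118 s, if anything falls off the work surface, if the arm or the gripper's body presses on something with over 40 N, if the wrist force passes 120 N, or if a joint passes its speed limit or range.

## Working session

There is one attempt and no reset: what is moved stays moved. The work goes in short steps, each a Python script; the robot and the scene stay as the last script left them, time stands still between calls to the robot, and variables do not carry over. Pictures are saved under pics/ and viewed, at most 14 in all, crops included, and the job is handed in when it is done.

```bash
mkdir -p pics; ls; cat > h.py <<'E'
import numpy as np, cv2
from bench import env
def shot(cam,fn=None):
    im,d=env.get_image(cam)
    if fn: cv2.imwrite('pics/'+fn,im[:,:,::-1])
    return im,d
def world(cam,d,us,vs):
    c=env.get_calibration(cam);K=np.array(c['K']);R=np.array(c['R']);t=np.array(c['t']).ravel()
    us=np.atleast_1d(us);vs=np.atleast_1d(vs)
    p=cv2.undistortPoints(np.stack([us,vs],1).astype(float)[:,None],K,np.array(c['dist_coeffs'],float))[:,0]
    z=d[vs.astype(int),us.astype(int)]
    return (np.c_[p*z[:,None],z]-t)@R
def cloud(cam,d):
    v,u=np.mgrid[0:480,0:640]
    P=world(cam,d,u.ravel(),v.ravel()).reshape(480,640,3); P[d==0]=np.nan
    return P
def pix(cam,X):
    c=env.get_calibration(cam)
    return cv2.projectPoints(np.array(X,float).reshape(-1,3),cv2.Rodrigues(np.array(c['R']))[0],np.array(c['t'],float),np.array(c['K']),np.array(c['dist_coeffs'],float))[0][:,0]
E
python3 - <<'E'
from h import *
for c in('top','side'):
    im,d=shot(c,c+'0.png'); np.save(c+'d.npy',d)
    P=cloud(c,d)
    k=env.get_calibration(c); print(c,-np.array(k['R']).T@np.array(k['t']).ravel())
    for n in('mill','bottle','jar','timer','stand','brass_knob','garlic','onion','tuna'):
        for r in env.search_frame(c,n)[:4]:
            u,v=map(int,r['uv']); print(n,round(r['conf'],2),u,v,P[v,u].round())
print(env.finger_overhang,env.get_state())
E
```

```text
pics
top [ 312.75063614   46.72244815 1248.88959383]
mill 0.85 177 256 [417. 347. 161.]
bottle 0.87 330 254 [425.  10. 181.]
jar 0.93 239 261 [413. 219. 104.]
jar 0.27 428 215 [ 543. -239.   34.]
timer 0.89 390 263 [ 419. -141.   54.]
timer 0.68 419 299 [ 333. -212.   49.]
timer 0.68 478 242 [ 474. -356.   54.]
timer 0.65 350 294 [342. -44.  52.]
stand 0.6 247 199 [578. 217.  19.]
brass_knob 0.51 160 192 [585. 427.  50.]
garlic 0.82 370 221 [523. -93.  43.]
onion 0.91 443 261 [ 425. -269.   59.]
tuna 0.75 428 217 [ 538. -239.   34.]
side [  433.92977661 -1241.48116813   678.67515141]
mill 0.97 285 148 [423. 339. 138.]
bottle 0.95 288 217 [429. -14.  98.]
jar 0.47 280 185 [409. 205.  85.]
timer 0.77 235 293 [ 324. -235.   42.]
timer 0.72 287 274 [ 425. -168.   42.]
timer 0.7 322 340 [ 484. -396.   46.]
brass_knob 0.43 337 168 [572. 421.  47.]
garlic 0.68 338 265 [ 533. -121.   34.]
onion 0.61 294 311 [ 437. -304.   44.]
tuna 0.86 345 299 [ 535. -261.   39.]
25.0 {'time_s': 1.0, 'q': array([ 1.30804369e+00,  2.59968275e-01, -1.38089929e-01,  1.17266977e+00,
        1.93127272e-06,  1.57081380e+00]), 'qvel': array([ 8.10272381e-04, -7.36086493e-05, -6.27597549e-04,  4.33069669e-04,
        2.75737321e-03,  2.41901453e-04]), 'effort': array([ 1.75938778e-03, -4.05619025e+01,  2.54241514e+01,  8.34837283e-04,
        1.64972471e-04,  8.21156732e-06]), 'tool_pos': array([136.36468093, 506.98848713, 256.3247873 ]), 'ee_rot': array([1.31007387e-01, 9.91381392e-01, 3.40073006e-05, 3.51930543e-06]), 'force': array([ 0.27717796, -1.13314646,  0.49137931]), 'moment': array([-0.06291103, -0.02726513, -0.03928181]), 'grip_force': 0.0, 'gripper_width': 85.262999032054}
```

```bash
python3 - <<'E'
import cv2
im=cv2.imread('pics/top0.png')
cv2.imwrite('pics/top_crop.png',cv2.resize(im[150:340,120:520],None,fx=2,fy=2,interpolation=cv2.INTER_CUBIC))
E
```

```text
(no output)
```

View pics/top_crop.png

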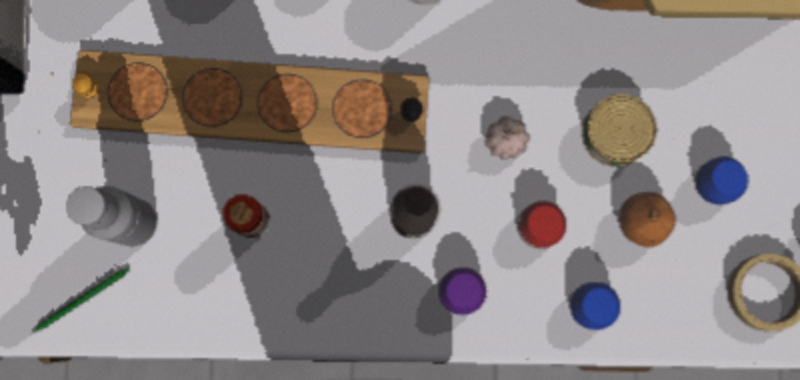

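View pics/side0.png

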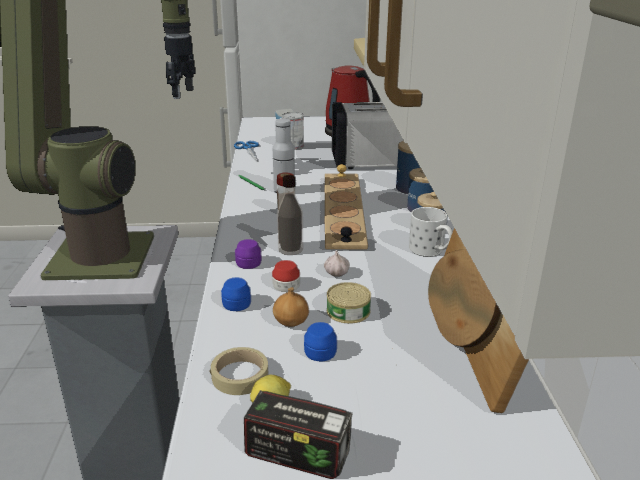

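The purple (top px 351,295), the two blue (418,303 and 481,240) and the red dome (391,262) could each be the timer. Only the red one with the white base fits the description, and the enlarged crop shows it clearly. Brass knob: left end (162,192). Black knob: (326,205). The mill is at about (170,257), the bottle at (327,255) and the jar at (241,257).

```bash
cat >> h.py <<'E'
from scipy.optimize import least_squares
def circ(Q,r):
    f=least_squares(lambda c:np.hypot(*(Q-c).T)-r,np.median(Q,0),loss='soft_l1',f_scale=2); return f.x.round(1),round(float(np.median(abs(f.fun))),1)
def locate(P,c0,rad,zlo,zhi,r):
    m=(np.hypot(P[...,0]-c0[0],P[...,1]-c0[1])<rad)&(P[...,2]>zlo)&(P[...,2]<zhi)
    Q=P[m]
    return (len(Q),)+(circ(Q[:,:2],r) if len(Q)>15 else ())
def stand(P):
    m=(abs(P[...,2]-20)<8)&(P[...,0]>500)&(P[...,0]<660)&(P[...,1]>30)&(P[...,1]<480)
    return m
E
python3 - <<'E'
from h import *
D={c:cloud(c,np.load(c+'d.npy')) for c in('top','side')}
T={'mill':((418,340),60,[(20,140,30.5),(165,200,21)]),'bottle':((425,0),60,[(20,100,30),(165,180,15)]),'jar':((412,210),45,[(10,80,21.5),(88,103,22.5)]),'timer':((422,-145),50,[(6,30,29.5)])}
for n,(c,rad,S) in T.items():
    for cam,P in D.items():
        for a,b,r in S: print(n,cam,(a,b),locate(P,c,rad,a,b,r))
        m=(np.hypot(P[...,0]-c[0],P[...,1]-c[1])<rad)
        zm=np.nanmax(P[m][:,2]); Q=P[m&(P[...,2]>zm-5)]; print('  top',zm.round(1),len(Q),((np.nanmin(Q,0)+np.nanmax(Q,0))/2).round(1), np.nanmedian(Q,0).round(1))
P=D['top'];m=stand(P).astype(np.uint8)
n,l,s,_=cv2.connectedComponentsWithStats(m); k=1+s[1:,4].argmax()
Q=P[l==k][:,:2]; print(cv2.minAreaRect(Q.astype(np.float32)),np.median(P[l==k][:,2]))
im=cv2.imread('pics/top0.png')
# marks from pixels at z=20
C=env.get_calibration('top');K=np.array(C['K']);R=np.array(C['R']);t=np.array(C['t']).ravel()
def atz(u,v,z):
    p=cv2.undistortPoints(np.array([[[u,v]]],float),K,np.array(C['dist_coeffs'],float))[0,0]
    o=-R.T@t;dr=R.T@np.r_[p,1]; return (o+dr*(z-o[2])/dr[2])[:2].round(1)
for u,v in((137,91),(212,97),(287,102),(361,108)): print(atz(120+u/2-.25,150+v/2-.25,20))
print('table z',np.nanmedian(P[280:320,250:330,2]))
E
```

```text
mill top (20, 140) (456, array([420.3, 367.6]), 0.6)
mill top (165, 200) (95, array([420.4, 367.6]), 0.3)
  top 210.8 151 [420.2 366.2 208.3] [420.4 366.8 207. ]
mill side (20, 140) (634, array([417.5, 368.8]), 1.7)
mill side (165, 200) (190, array([417.8, 369.1]), 2.1)
  top 210.3 64 [417.7 368.2 207.8] [417.7 364.  207.6]
bottle top (20, 100) (103, array([435.2,  13.5]), 0.5)
bottle top (165, 180) (32, array([435. ,  13.8]), 0.9)
  top 186.8 81 [434.5  14.4 184.3] [435.4  12.4 183.3]
bottle side (20, 100) (814, array([432.6,  15. ]), 1.3)
bottle side (165, 180) (81, array([431.9,  14.6]), 1.4)
  top 187.0 52 [432.6  10.6 184.5] [432.6  11.3 183.2]
jar top (10, 80) (81, array([424., 216.]), 0.5)
jar top (88, 103) (47, array([424.7, 216.8]), 0.6)
  top 113.1 56 [424.2 216.  110.6] [427.6 216.4 108.9]
jar side (10, 80) (106, array([388.9, 193.3]), 2.2)
jar side (88, 103) (33, array([392.8, 186.4]), 1.4)
  top 110.5 54 [422.4 217.4 108.1] [414.7 220.9 107.9]
timer top (6, 30) (35, array([ 424.2, -146.9]), 0.5)
  top 57.7 59 [ 423.6 -145.4   55.2] [ 425.8 -145.6   53.8]
timer side (6, 30) (251, array([ 422.2, -144.2]), 1.1)
  top 55.0 178 [ 422.1 -146.8   52.5] [ 423.1 -148.9   52. ]
((576.9462280273438, 237.5929412841797), (420.45806884765625, 101.09339904785156), 86.7590103149414) 20.206217509186825
[585.  365.3]
[579.1 270.3]
[574.4 175.3]
[568.4  81.5]
table z -0.05848182104775912
```

```bash
cat >> h.py <<'E'
from scipy.spatial.transform import Rotation
A=np.deg2rad(3.3); C0=np.array([575.6,223.5]); U=np.array([np.sin(A),np.cos(A)])
mark=lambda s:C0+s*U
y=np.array([np.cos(A),-np.sin(A),0]); z=np.array([0,0,-1.])
QS=[Rotation.from_matrix(np.c_[np.cross(s*y,z),s*y,z]).as_quat() for s in(1,-1)]
def pickplace(name,src,g,s,q,force,via=None):
    zt=g+6; up=max(zt+70,150); m=mark(s)
    env.movep([*src,up+30],q); env.move_straight([*src,zt],v=120)
    env.grab(force); st=env.get_state(); print(name,'width',st['gripper_width'],st['grip_force'])
    env.move_straight([*src,up],v=150)
    if via is not None: env.move_straight([*via,up],v=200)
    env.move_straight([*m,up],v=180)
    env.move_straight([*m,zt+20+8],v=120); env.sleep(.3)
    print('held width',env.get_state()['gripper_width'])
    hit=env.move_straight([*m,zt+20-3],v=15,f_stop=5); st=env.get_state(); print('hit',hit,st['tool_pos'].round(1),zt+20)
    env.release(); env.sleep(.3)
    env.move_straight([*m,zt+20+60],v=150); print(env.get_state()['time_s'],env.get_state()['force'].round(1))
E
python3 - <<'E'
from h import *
for q in QS:
    print([None if (j:=env.inverse_kinematics([*p],q)) is None else np.round(j,2) for p in((419,368,280),(*mark(142.5),246),(433,14,250),(*mark(-142.5),50),(423,-146,31))])
E
```

```text
[array([ 0.72,  0.31, -0.01,  1.25,  0.  ,  2.35]), array([0.56, 0.56, 0.31, 1.32, 0.  , 2.19]), array([ 0.03,  0.11, -0.35,  1.11,  0.  ,  1.66]), array([ 0.14,  0.5 , -0.35,  0.72,  0.  ,  1.77]), array([-0.33,  0.36, -0.68,  0.53,  0.  ,  1.3 ])]
[array([ 0.72,  0.31, -0.01,  1.25,  0.  , -0.79]), array([ 0.56,  0.56,  0.31,  1.32,  0.  , -0.95]), array([ 0.03,  0.11, -0.35,  1.11,  0.  , -1.48]), array([ 0.14,  0.5 , -0.35,  0.72,  0.  , -1.37]), array([-0.33,  0.36, -0.68,  0.53,  0.  , -1.85])]
```

```bash
python3 - <<'E'
from h import *
pickplace('mill',(419,368),170,142.5,QS[0],50)
env.movep([433.7,14.2,300],QS[0])
im,d=shot('top','top1.png');P=cloud('top',d); 
for a,b,r in((30,160,30.5),(185,220,21)): print(mark(142.5),locate(P,mark(142.5),60,a,b,r))
cv2.imwrite('pics/t1c.png',cv2.resize(cv2.imread('pics/top1.png')[150:340,120:520],None,fx=2,fy=2))
E
```

```text
mill width 39.49469489844419 50.91010661475593
held width 39.57682694461151
hit True [583.7 365.6 196.8] 196
8.0583 [-0.1  0.3 -0.3]
[583.80287384 365.76370887] (592, array([584.5, 364.9]), 0.8)
[583.80287384 365.76370887] (111, array([560.9, 336.7]), 4.2)
```

View pics/t1c.png

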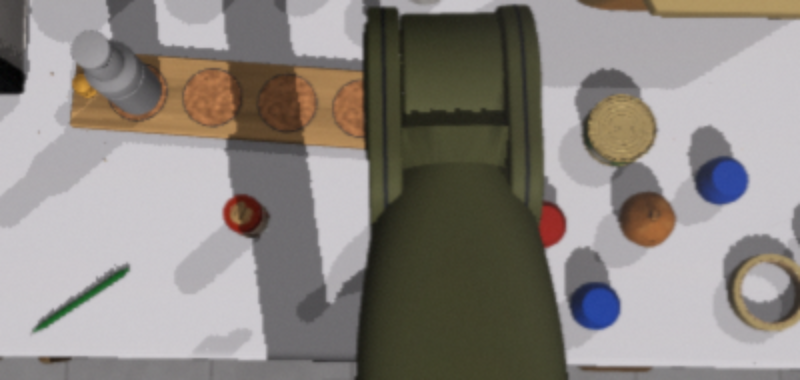

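The mill stands upright on the brass-side mark, at crop (137,91). The arm covers the bottle and nothing else has moved, so I'll go on.

```bash
python3 - <<'E'
from h import *
pickplace('bottle',(433.7,14.2),172,47.5,QS[0],50)
pickplace('jar',(424,216.5),93,-47.5,QS[0],30)
env.move_straight([*mark(-47.5)-[120,60],250])
pickplace('timer',(423.2,-145.8),25,-142.5,QS[0],30,via=(423,40))
env.move_straight([330,150,250])
env.movep([136,400,280],QS[0])
im,d=shot('top','top2.png');P=cloud('top',d);im,d=shot('side','side2.png');S=cloud('side',d)
for n,s,a,b,r in(('mill',142.5,30,160,30.5),('bottle',47.5,30,120,30),('bcap',47.5,185,200,15),('jar',-47.5,108,123,22.5),('timer',-142.5,26,50,29.5)):
    print(n,mark(s).round(1),locate(P,mark(s),42,a,b,r),locate(S,mark(s),42,a,b,r))
cv2.imwrite('pics/t2c.png',cv2.resize(cv2.imread('pics/top2.png')[150:340,120:520],None,fx=2,fy=2))
cv2.imwrite('pics/s2c.png',cv2.resize(cv2.imread('pics/side2.png')[100:360,180:440],None,fx=2.2,fy=2.2))
E
```

```text
bottle width 28.323740029977895 49.20355694959653
held width 28.896359512067413
hit True [578.5 270.9 198.5] 198
16.5167 [ 0.3 -0.3 -0.8]
jar width 43.94192611707006 30.26499738332177
held width 43.116115018707234
hit True [572.9 176.  119.7] 119
22.9917 [-0.7  0.1  0.4]
timer width 56.63468844660594 31.30149792166776
held width 56.817573580602044
hit True [567.4  81.2  51.8] 51
32.9583 [ 0.5  0.2 -0.6]
mill [583.8 365.8] (559, array([584.6, 364.6]), 0.6) (214, array([581.9, 366.3]), 1.5)
bottle [578.3 270.9] (258, array([579.5, 270.3]), 0.4) (212, array([576.9, 272.4]), 1.4)
bcap [578.3 270.9] (55, array([579.1, 270.4]), 0.8) (60, array([576.5, 271.2]), 1.7)
jar [572.9 176.1] (54, array([572.8, 176.7]), 0.8) (111, array([570.3, 177.2]), 1.7)
timer [567.4  81.2] (40, array([567.9,  81.1]), 0.3) (167, array([564.8,  83.6]), 1.3)
```

View pics/t2c.png

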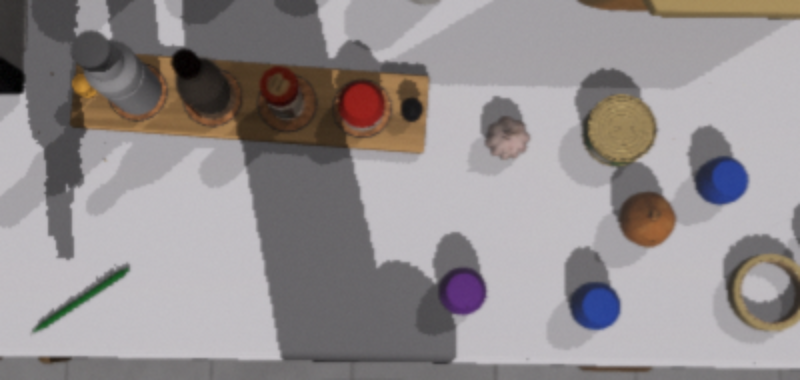

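View pics/s2c.png

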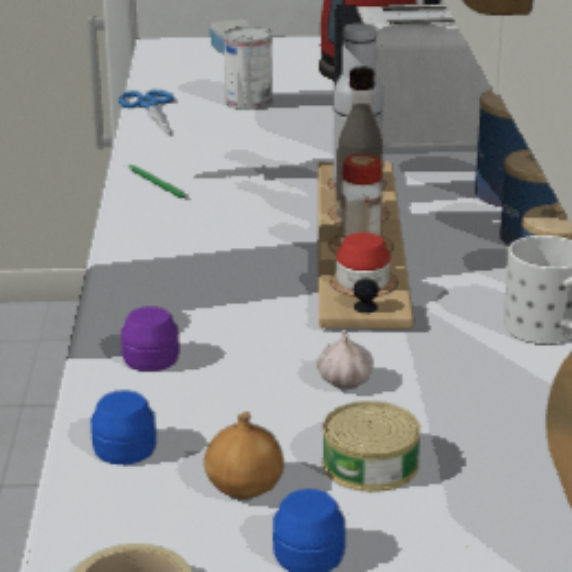

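From the brass knob to the black knob, the row is mill (137,91), bottle (212,97), jar (287,102) and timer (361,106). All stand upright and within about 2 mm of their mark centres as the top camera sees them. The garlic, onion and tin have not moved.

```bash
python3 -c "
from bench import env
print(env.close_job())"
```

```text
the job is handed in; nothing more can be done
None
```

The job is handed in: the mill, bottle, jar and timer stand upright from the brass knob to the black knob, each within about 2 mm of its mark's centre, and the garlic, onion and tin are where they were.

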